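# Draw the pestle out of the lidded crate

### The arm

A 6-joint arm with a two-finger parallel gripper is mounted at the origin on the work surface. World frame = base frame: x ahead of the robot, y to its left, z up, the work surface at z = 0. Lengths are in mm, angles in rad, forces in N, time in s.
With the tool pointing down it reaches from about 375 to 975 mm from the base axis. Payload 3.8 kg.
Tool frame: the origin (TCP) lies at the centre of the arm's flange, where the gripper is bolted on; the fingertips stand 173 mm ahead of it and the grasp point (between the pads) lies 155 mm ahead of it; z points along the fingers, y is the direction in which the jaws open and shut (so a half turn about z gives the same grasp; the last joint's range is limited). The gripper opens to 85 mm and grips with 20 to 120 N. Pads are 22 mm wide; open, the fingers measure 114 mm over their backs; the gripper's body (76 mm by 85 mm) begins 54 mm behind the grasp point. The pads swing forward as they close: fully open they stand 13 mm farther back than shut.
Start: joints at [-1.186, 0.264, 1.604, -0, 1.274, -0.037], TCP at [276.342, -615.837, 404.68] pointing down, gripper open.
Joint ranges: [-2.63, 2.63], [-0.94, 2.18], [0.31, 2.57], [-1.31, 4.45], [0, 2.66], [-2.55, 2.55]. Speed limits (rad/s): [2.57, 2.57, 3.14, 3.14, 3.14, 3.14].

### API

Orientations are given as a unit quaternion [x, y, z, w].
In Python, from workcell import ctrl, planner, telemetry, grab_frame, workorder gives the robot as it stands. The module is installed in compiled form; this text tells all that it offers. Calls block until the motion is done:
- ctrl.goto(position, orientation): joint-space move of the TCP to a pose.
- ctrl.move_l(position, attitude=None, vel=150, max_force=None): straight line of the TCP; attitude=None keeps the orientation; vel is the mean speed in mm/s. With max_force (N) it stops when the force on the tool has changed by that much, and returns True; else False.
- ctrl.set_joints(angles): joint-space move.
- ctrl.set_gripper(opening): opening from 0.0 (shut) to 1.0 (fully open); the grip force is fixed at half the most; returns when the fingers have stopped.
- ctrl.hold(seconds).
- planner.ik(position, orientation): joint angles nearest the present ones, or None.
- telemetry.read_state(): the state.
- grab_frame(name): name is "side" or "top" or "wrist"; returns a dict with "pixels" (420x560x3 uint8, blue, green, red), "fov_y" (degrees; the focal length in pixels is half the picture's height over the tangent of half this angle, whatever the lens; pixels are square), "cx", "cy" (the principal point, pixels), "extrinsics" (4x4, takes a point from camera to world coordinates); the wrist camera has in their place "T_tool_cam" (4x4, takes a point from camera to tool coordinates, whose origin is the TCP and whose axes are the flange's). Camera axes: x right, y up, looking along -z (the intrinsics and any distortion apply to the point x, -y, -z); pixel columns grow to the right and rows downward; lengths in mm; the calibration is good to about 2 mm. A picture is of the moment at which its call begins: read the wrist's pose just before it. There is no depth.
A pose or a line that the arm cannot do raises ctrl.MotionError and nothing moves.
- workorder.hand_in(): hands the job in, once; it reports no verdict.
The state is a dict: "time": time; "joints": joint angles; "joint_velocities": joint speeds; "joint_efforts": joint torques, N m; "ee_pos": TCP position; "ee_rot": TCP orientation; "wrist_force": force on the tool from outside, world axes, zero at the start; "moment": the same for the moment, N m; "grip_width": opening from 0.0 (shut) to 1.0 (fully open).
Only numpy, scipy, OpenCV 4.12 (cv2) and the standard library are available. Lean on these libraries where they do the work, as an engineer would, in place of code of your own. Each camera call takes 0.05 s, during which the arm holds its last target. There are 200 camera calls.

### The job

Lift the steel tongs off the opening in the crate's lid and lay them, without dropping them, centred across the two supports of their own wooden rest (the one whose plaque pictures tongs), and let them go. Then take the wooden pestle out of the crate through the opening - it is longer than the opening, so tilt it and draw it out head first - and finish holding it still in the gripper: do not put it down, but keep all of it at least 5 cm higher than the lid and touching nothing else. Leave the jar and the plate where they are.

Things in the scene. Friction and masses are not known exactly. Their poses are not given: they have to be found in the camera images.
- opening (a point): Centre of the rectangular opening in the pale lid of the upper of two stacked light-blue crates, at the lid's top face, 184 mm above the work surface. The opening is 150 mm along x and 200 mm along y. The lid is 4 mm thick and solid for 183 mm beyond the opening's +y edge, 23 mm beyond its -y edge, 78 mm beyond each x edge. Axes: the crate's, z up.
- crates: The two stacked crates and the lid, one fixed thing, 300 mm (x) by 400 mm (y) by 184 mm; origin at the centre of the underside; the opening's centre is 80 mm to -y of it. The upper crate's inner floor is 66 mm below the lid's top and runs on under the lid to the crate's 6 mm walls. Low ribs (up to 14 mm) stand beside the pestle at its head and at its hidden end.
- pestle_mid (a point): Middle of the length of the round wooden pestle, on its axis. It is 240 mm long and lies level in the crate under the opening, along the crate's y axis; its own y axis runs from head to handle end. Its axis is 18 mm above the crate's inner floor, 48 mm below the lid's top. It balances about 15 mm from here towards the head. On both sides of it here the floor is clear. 0.1 to 0.25 kg.
- pestle_head (a point): Centre of the end face of the pestle's thick head (36 mm across, 62 mm long), on the axis, 120 mm to -y of pestle_mid. At the start it shows in the opening, 10 to 30 mm inside the opening's -y edge.
- pestle_tail (a point): Centre of the end face of the pestle's straight handle, on the axis, 120 mm to +y of pestle_mid. The handle is 26 mm across and 178 mm long, from here to the head. At the start this end is hidden, 50 to 70 mm under the solid +y part of the lid.
- tongs_mid (a point): Centre of the steel tongs, half-way up. They do not open or shut: 230 mm long, 16 mm high, 28 mm wide in the middle, 30 mm at the tips. x runs along them, tips to +x, round spring end to -x; z up. They lie flat on the lid across the opening, roughly along the crate's x axis, their middle over the opening. 0.1 to 0.2 kg.
- tongs_rest_seat (a point): Where the tongs' centre belongs on the tongs' fixed wooden rest, 43 mm above the work surface: x along the rest, either way round. Two supports, 25 mm long, stand 85 mm to either side along x; each has a flat saddle 35 mm above the work surface, 56 mm wide between cheeks 18 mm higher. Between them is only an 8 mm base board.
- tongs_rest: The tongs' rest, 320 by 76 mm; origin on the work surface under tongs_rest_seat. At its +x end, 165 mm from the origin, lies a white plaque, 74 mm square, with a picture of open tongs in dark steel.
- pestle_rest: The other rest, of the same build, whose plaque pictures a pestle; origin on the work surface midway between its supports. It stays empty.
- jar: Glass jar with a clamp lid, 94 mm across and 118 mm high, origin at the centre of its underside. Stands on the mat; leave it alone.
- plate: White ceramic plate, 124 mm across and 18 mm high, origin at the centre of its underside. Lies on the solid +y part of the lid; leave it alone.
Things that resemble listed ones, but are neither listed nor needed, are in the scene too. There is more than one size of the part that bears pestle_mid; the job needs the largest.

How it is judged:
By the outcome, as a careful person would: the job done as asked, in the order asked, and still so for the second after the job is handed in, while the arm keeps its last pose, push and grip.
It also fails if it takes over 51 s, if anything falls off the work surface, if the arm or the gripper's body presses on something with over 40 N, if the wrist force passes 120 N, or if a joint passes its speed limit or range.

## Working session

There is one attempt and no reset: what is moved stays moved. The work goes in short steps, each a Python script; the robot and the scene stay as the last script left them, time stands still between calls to the robot, and variables do not carry over. Pictures are saved under pics/ and viewed, about 8 in all and at most 12, crops included, and the job is handed in when it is done.

```bash
mkdir -p pics; ls
python3 - <<'E'
from workcell import ctrl, planner, telemetry, grab_frame, workorder
import cv2,numpy as np
for n in ["top","side"]:
    f=grab_frame(n); cv2.imwrite(f"pics/{n}0.png",f["pixels"])
    print(n,{k:(np.round(v,3).tolist() if k!="pixels" else v.shape) for k,v in f.items()})
s=telemetry.read_state();print(s)
f=grab_frame("wrist");cv2.imwrite("pics/wrist0.png",f["pixels"]);print({k:(np.round(v,3).tolist() if k!="pixels" else 0) for k,v in f.items()})
E
```

```text
pics
top {'pixels': (420, 560, 3), 'fov_y': 43.017, 'cx': 276.203, 'cy': 200.896, 'extrinsics': [[-0.009, 0.988, -0.153, 261.288], [-1.0, -0.012, -0.015, 38.527], [-0.016, 0.153, 0.988, 1762.552], [0.0, 0.0, 0.0, 1.0]]}
side {'pixels': (420, 560, 3), 'fov_y': 53.63, 'cx': 273.866, 'cy': 207.615, 'extrinsics': [[-0.982, 0.136, -0.13, 324.245], [-0.189, -0.713, 0.675, 929.202], [-0.001, 0.688, 0.726, 1096.579], [0.0, 0.0, 0.0, 1.0]]}
{'time': 0.1, 'joints': array([-1.18590212e+00,  2.64688062e-01,  1.60522162e+00, -7.79851371e-06,
        1.27370916e+00, -3.69027386e-02]), 'joint_velocities': array([-1.24923829e-03, -2.00869689e-03, -3.18807446e-03,  1.38562159e-03,
       -5.07412187e-04,  7.98704626e-06]), 'joint_efforts': array([ 2.39717328e-04, -5.16706395e+01, -3.68589556e+01, -1.70684511e-04,
        6.37462552e-03,  1.40283868e-05]), 'ee_pos': array([ 276.22695751, -615.56041762,  403.48780574]), 'ee_rot': array([ 9.77842483e-01,  2.09339563e-01, -1.79057391e-04, -9.97154417e-04]), 'wrist_force': array([-0.4782849 ,  0.5786607 ,  0.31706203]), 'moment': array([0.04437797, 0.03649426, 0.00111438]), 'grip_width': 1.0023453925014358}
{'pixels': 0, 'fov_y': 68.869, 'cx': 280.028, 'cy': 209.575, 'T_tool_cam': [[-0.002, 0.948, 0.32, 81.596], [1.0, 0.002, 0.0, 0.511], [-0.0, 0.32, -0.948, 30.562], [0.0, 0.0, 0.0, 1.0]]}
```

View pics/top0.png

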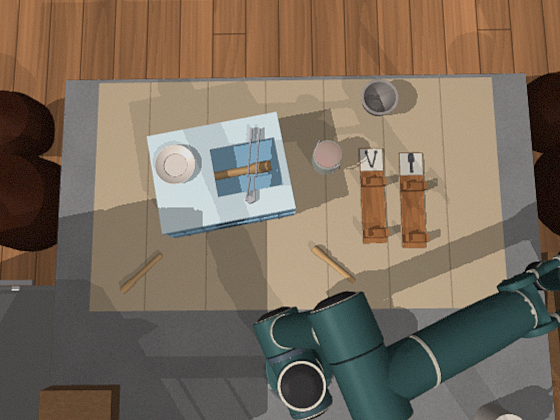

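View pics/side0.png

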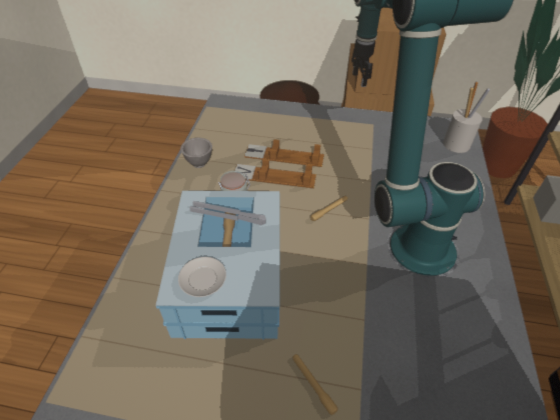

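The top view shows the opening at about (250,167), with the tongs and pestle in it. The left rest (372,205) has the V-shaped tongs plaque at (371,159), and the right rest has the pestle plaque. The side view agrees. Next I'll take closer wrist views.

```bash
cat > h.py <<'E'
from workcell import ctrl, planner, telemetry, grab_frame, workorder
import cv2,numpy as np
from scipy.spatial.transform import Rotation as R
def down(yaw): # tool z down, tool x at yaw
    return R.from_euler('z',yaw)*R.from_euler('x',np.pi)
def camT(n,f,s=None):
    if n!="wrist": return np.array(f["extrinsics"])
    T=np.eye(4);T[:3,:3]=R.from_quat(s["ee_rot"]).as_matrix();T[:3,3]=s["ee_pos"]
    return T@np.array(f["T_tool_cam"])
def cast(f,T,px,z):
    px=np.atleast_2d(np.asarray(px,float)); F=f["pixels"].shape[0]/2/np.tan(np.radians(f["fov_y"]/2))
    d=np.c_[(px[:,0]-f["cx"])/F,-(px[:,1]-f["cy"])/F,-np.ones(len(px))]@T[:3,:3].T
    z=np.broadcast_to(z,len(px)); return T[:3,3]+d*((z-T[2,3])/d[:,2])[:,None]
def snap(n,name):
    s=telemetry.read_state(); f=grab_frame(n); cv2.imwrite(f"pics/{name}.png",f["pixels"]); T=camT(n,f,s)
    np.savez(f"pics/{name}.npz",T=T,**f); return f,T
def load(name):
    d=dict(np.load(f"pics/{name}.npz")); return d,d.pop("T")
E
python3 - <<'E'
from h import *
f,T=snap("top","t1")
print(cast(f,T,[[211,152],[277,138],[283,184],[218,193]],184).round(0).tolist(), cast(f,T,[[374,210],[412,212]],8).round(0).tolist(),cast(f,T,[[255,165],[371,159],[411,163]],[190,3,3]).round(0).tolist())
c=cast(f,T,[[250,167]],184)[0]; r=cast(f,T,[[373,200]],8)[0]
for p,h in((c,600),(r,480)):
  for yaw in (0.14,0.14+np.pi):
    d=down(yaw); pos=[p[0],p[1],h]; print(pos,yaw,planner.ik(pos,d.as_quat()))
E
```

```text
[[659.0, 259.0, 184.0], [701.0, 57.0, 184.0], [558.0, 41.0, 184.0], [532.0, 237.0, 184.0]] [[499.0, -259.0, 8.0], [491.0, -385.0, 8.0]] [[616.0, 125.0, 190.0], [674.0, -257.0, 3.0], [658.0, -390.0, 3.0]]
[np.float64(611.154832253604), np.float64(140.13732464388153), 600] 0.14 [ 1.85680343e-01  1.18430209e-01  1.42501219e+00 -4.44089210e-16
  1.59815026e+00  1.61647667e+00]
[np.float64(611.154832253604), np.float64(140.13732464388153), 600] 3.2815926535897932 [ 0.18568034  0.11843021  1.42501219  0.          1.59815026 -1.52511598]
[np.float64(532.7539712768532), np.float64(-257.43883167066446), 480] 0.14 [-4.92230948e-01  6.92286881e-02  1.69150802e+00 -4.44089210e-16
  1.38085594e+00  9.38565379e-01]
[np.float64(532.7539712768532), np.float64(-257.43883167066446), 480] 3.2815926535897932 [-0.49223095  0.06922869  1.69150802  0.          1.38085594 -2.20302727]
```

Run:
```python
from h import *
ctrl.goto([560,-258,480],down(0.0).as_quat()); ctrl.hold(.3); snap("wrist","rest")
ctrl.goto([600,138,560],down(0.14).as_quat()); ctrl.hold(.3); snap("wrist","crate")
print(telemetry.read_state()["time"])
```

```text
4.0917
```

View pics/rest.png

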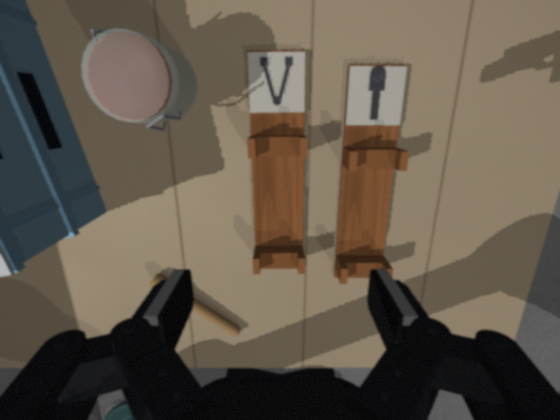

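View pics/crate.png

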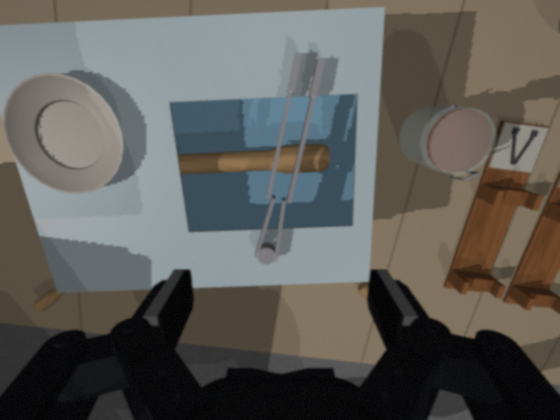

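The rest view shows the tongs plaque at (277,82) on the left rest and the pestle plaque on the right rest. In the crate view the opening runs from (171,100) to (355,230). The tongs run from (310,70) to (267,255), and the pestle head ends at about (328,156). I'll enlarge both for precise picks.

Run:
```python
from h import *
def g(im): return np.uint8(255*(im/255.)**0.6)
a=g(cv2.imread("pics/rest.png")[40:290,230:330]); a=cv2.resize(a,None,fx=2.4,fy=2.4,interpolation=cv2.INTER_CUBIC)
b=g(cv2.imread("pics/crate.png")[35:275,155:365]); b=cv2.resize(b,None,fx=2.5,fy=2.5,interpolation=cv2.INTER_CUBIC)
o=np.zeros((600,765,3),np.uint8); o[:600,:240]=a; o[:600,240:765]=b; cv2.imwrite("pics/zoom.png",o)
```

```text
(no output)
```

View pics/zoom.png

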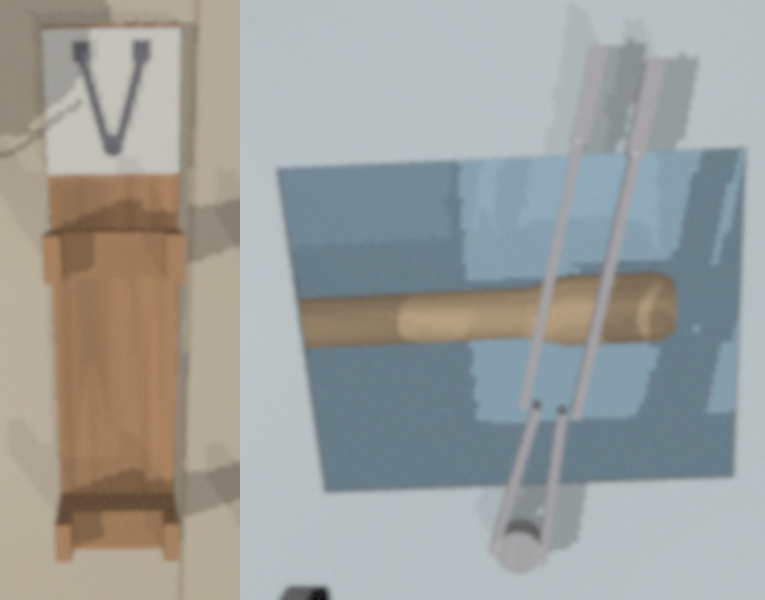

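Run:
```python
from h import *
a=lambda P:[[230+u/2.4-.3,40+v/2.4-.3] for u,v in P]
b=lambda P:[[155+(u-240)/2.5-.3,35+v/2.5-.3] for u,v in P]
np.set_printoptions(suppress=True,precision=1)
f,T=load("rest")
p=cast(f,T,a([(41,28),(182,25),(182,174),(48,176)]),10); print("plaque",p[:,:2],p.mean(0),[np.linalg.norm(p[i]-p[i-1]) for i in range(4)])
c=cast(f,T,a([(45,282),(184,282),(57,560),(180,558)]),53); print("cheeks",c[:,:2]); 
far,near=c[:2].mean(0),c[2:].mean(0); d=far-near; print("support dist",np.linalg.norm(d),"widths",np.linalg.norm(c[0]-c[1]),np.linalg.norm(c[2]-c[3]))
u=d/np.linalg.norm(d); print("yaw",np.arctan2(u[1],u[0]),"seat",(far+near)/2+12.5*u, "plaque based", p.mean(0)-165*u)
f,T=load("crate")
o=cast(f,T,b([(278,168),(747,148),(733,475),(325,490)]),184); print("open",o[:,:2],[np.linalg.norm(o[i]-o[i-1]) for i in range(4)],o.mean(0))
y=(o[0]+o[3]-o[1]-o[2])/2;x=(o[0]+o[1]-o[2]-o[3])/2
print("yaws",np.arctan2(-y[0],y[1]),np.arctan2(x[1],x[0]))
t=cast(f,T,b([(517,572),(625,50),(606,148),(552,412),(519,551)]),200); print("tongs",t[:,:2],np.linalg.norm(t[0]-t[1]))
for i,j in((0,1),(3,2),(4,2)):
  e=t[j]-t[i]; print(np.arctan2(e[1],e[0]))
print("mid",(t[0]+t[1])/2)
q=cast(f,T,b([(676,308),(600,309.5),(320,322.5)]),136);print("pestle",q[:,:2]); e=q[2]-q[1];print("yaw",np.arctan2(-e[0],e[1]))
q=cast(f,T,b([(535,0+312),(590,310)]),140);print("neck",q[:,:2])
```

```text
plaque [[ 708.7 -216.8]
 [ 710.  -292.5]
 [ 633.8 -294.3]
 [ 632.9 -218. ]] [ 671.3 -255.4   10. ] [np.float64(75.82136193298162), np.float64(75.6867041540408), np.float64(76.19724274646683), np.float64(76.34995160218666)]
cheeks [[ 579.4 -218.6]
 [ 579.2 -293.3]
 [ 409.7 -219.9]
 [ 410.9 -295.1]]
support dist 168.96697559608157 widths 74.75240110242774 75.20086598724106
yaw 0.00903426103710189 seat [ 507.3 -256.6   53. ] plaque based [ 506.3 -256.9   10. ]
open [[669.6 264.3]
 [704.6  68.4]
 [558.6  43. ]
 [523.8 238.2]] [np.float64(148.09982740681912), np.float64(198.99623952007934), np.float64(148.21720564502758), np.float64(198.31799366017924)] [614.1 153.5 184. ]
yaws 0.17681570266070953 0.1744929099344376
tongs [[500.8 140.5]
 [731.9 126.6]
 [695.8 128.3]
 [582.9 134.7]
 [512.1 140.9]] 231.5097337881585
-0.05989469295288026
-0.056965245183003825
-0.06859715492931891
mid [616.4 133.6 200. ]
pestle [[627.7  76.8]
 [621.6 115.3]
 [595.2 257.3]]
yaw 0.18342930917516748
neck [[616.4 148.1]
 [621.2 120.6]]
```

Run:
```python
from h import *
q=down(-0.06).as_quat(); X,Y=616.4,133.6
ctrl.goto([X,Y,440],q); ctrl.move_l([X,Y,345],vel=120,max_force=12)
s=telemetry.read_state();print(s["ee_pos"],s["wrist_force"])
ctrl.set_gripper(0.0); ctrl.hold(.2); s=telemetry.read_state();print("grip",s["grip_width"],s["ee_pos"])
ctrl.move_l([X,Y,480],vel=120)
s=telemetry.read_state();print("grip",s["grip_width"],s["wrist_force"],s["moment"],s["time"]); snap("wrist","held")
```

```text
[616.90215667 133.69460573 346.18890424] [0.46878321 0.04412274 0.29933202]
grip 0.3176728799520762 [616.61864458 133.63254341 345.57889145]
grip 0.31579040161113847 [ 0.67971508 -0.98070944 -2.21367475] [-0.02802421 -0.01275742 -0.02348488] 7.625
```

View pics/held.png

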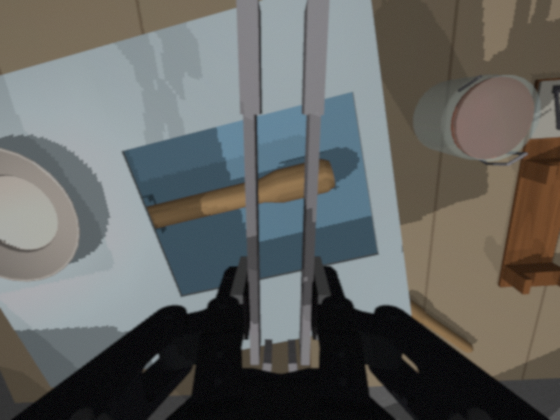

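The tongs are held parallel to the jaws and centred at about column 282, at a grip width matching 28 mm. Now I'll place them.

Run:
```python
from h import *
q=down(0.009).as_quat(); X,Y=507,-256.7
ctrl.goto([X,Y,300],q); ctrl.hold(.2)
ctrl.move_l([X,Y,212],vel=120)
print(ctrl.move_l([X,Y,190],vel=20,max_force=4)); s=telemetry.read_state();print(s["ee_pos"],s["wrist_force"])
z=s["ee_pos"][2]
ctrl.set_gripper(0.6); ctrl.hold(.2); s=telemetry.read_state();print(s["ee_pos"],s["grip_width"],s["wrist_force"])
ctrl.move_l([X,Y,300],vel=120); 
ctrl.goto([560,-258,480],q); ctrl.hold(.2); snap("wrist","placed"); print(telemetry.read_state()["time"])
```

```text
True
[ 506.94904901 -256.65560562  196.58347808] [-0.4392651   0.0561274   4.78493249]
[ 506.12219224 -256.20532011  195.39345573] 0.5986881284176748 [-0.38523566 -1.08607355  0.86836136]
13.75
```

View pics/placed.png

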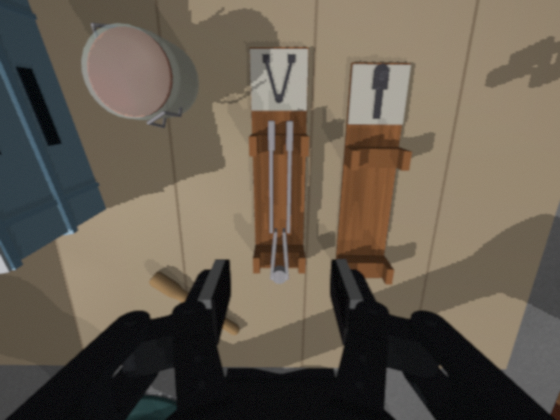

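```bash
cat > pest.py <<'E'
from h import *
O=np.array([614.1,153.5,184.]); A=0.178
C=R.from_euler('z',A); HY=-76.; G=30.; L=HY+240-G   # crate frame; L grasp->tail
def pose(tail_y,tail_z,th,off=5.):
    r=R.from_euler('x',-th)
    g=np.array([0,tail_y,tail_z])+r.apply([0,-L,off])
    tcp=g+r.apply([0,0,155.])
    q=C*r*R.from_euler('z',np.pi/2)*R.from_euler('x',np.pi)
    return O+C.apply(tcp),q.as_quat()
T0=HY+240; D=np.radians(19)
rot=[pose(T0,-48+1.0*k/6,D*k/6) for k in range(7)]
pull=pose(T0-120*np.cos(D),-47+120*np.sin(D),D)
up=pose(T0-120*np.cos(D),125,D)
E
python3 - <<'E'
from pest import *
f,T=load("placed"); np.set_printoptions(suppress=True,precision=2)
t=cast(f,T,[[281,121],[279,284]],51); print("tongs",t,t.mean(0),np.linalg.norm(t[0]-t[1]))
for p,q in rot+[pull,up]: print(p,planner.ik(p,q))
p,q=rot[0]
ctrl.goto(p+[0,0,110],q)
print(ctrl.move_l(p,vel=100,max_force=10)); s=telemetry.read_state(); print(s["ee_pos"]-p,s["wrist_force"])
ctrl.set_gripper(0.0); ctrl.hold(.2); s=telemetry.read_state(); print(s["grip_width"],s["wrist_force"],s["time"])
snap("wrist","grip")
E
```

```text
tongs [[ 621.87 -258.28   51.  ]
 [ 388.9  -257.2    51.  ]] [ 505.38 -257.74   51.  ] 232.97000585655852
[608.79 183.03 296.  ] [ 0.25  0.28  1.8  -0.    1.07  0.07]
[607.19 191.93 303.32] [ 0.28  0.27  1.79 -0.06  1.09  0.13]
[605.52 201.2  310.14] [ 0.31  0.27  1.77 -0.12  1.11  0.19]
[603.79 210.83 316.42] [ 0.34  0.28  1.76 -0.18  1.14  0.24]
[602.   220.77 322.16] [ 0.37  0.28  1.75 -0.24  1.17  0.29]
[600.16 230.99 327.32] [ 0.4   0.29  1.74 -0.29  1.2   0.34]
[598.27 241.48 331.91] [ 0.43  0.29  1.72 -0.34  1.23  0.38]
[618.36 129.81 370.98] [ 0.26  0.22  1.74 -0.35  1.23  0.21]
[618.36 129.81 503.91] [ 0.26  0.15  1.58 -0.33  1.45  0.13]
False
[0.45 0.13 1.03] [ 1.02 -0.13  0.81]
0.2852630970984953 [-0.72  1.22  5.44] 17.2083
```

View pics/grip.png

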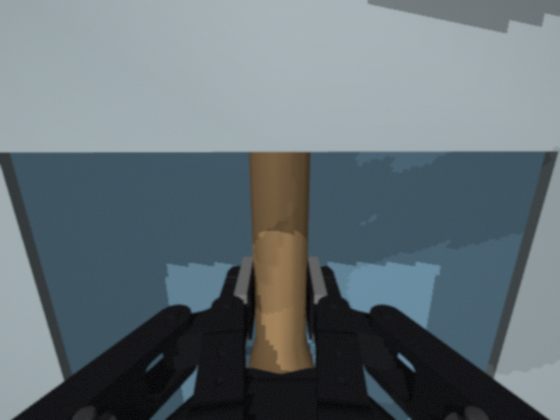

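The tongs are placed within about 2 mm of the seat. The pestle handle is gripped and centred in the jaws, with the opening edge square in view. Next I'll tilt it about its tail.

Run:
```python
from pest import *
np.set_printoptions(suppress=True,precision=2)
for k,(p,q) in enumerate(rot[1:]):
    hit=ctrl.move_l(p,q,vel=40,max_force=20); s=telemetry.read_state(); print(k,hit,s["ee_pos"]-p,s["wrist_force"],s["moment"],s["grip_width"])
    if hit: break
print(s["time"]); snap("wrist","tilt"); snap("side","tilts")
a=cv2.imread("pics/tilt.png"); b=cv2.resize(cv2.imread("pics/tilts.png")[170:310,150:310],None,fx=3,fy=3)
o=np.zeros((420,800,3),np.uint8); o[:,:320]=cv2.resize(a,(320,240))[np.minimum(np.arange(420),239)]; o[:,320:800]=b; cv2.imwrite("pics/tz.png",o)
```

```text
0 False [-0.36  0.18 -0.78] [-0.36 -0.15 -0.59] [ 0.05 -0.   -0.01] 0.2837720761881545
1 False [-0.07  0.08 -0.19] [-0.03 -0.18 -0.9 ] [ 0.03  0.   -0.03] 0.28016917615151676
2 False [-0.03  0.18 -0.02] [ 0.3   0.12 -2.35] [0.06 0.02 0.04] 0.2822728944799558
3 False [-0.02  0.19 -0.01] [-1.1  -0.38 -1.21] [0.13 0.03 0.04] 0.2881735446415693
4 False [-0.03  0.22 -0.04] [ 0.53 -0.37 -1.04] [ 0.23 -0.01 -0.01] 0.28094133619579853
5 False [-0.04  0.31 -0.01] [ 0.17  0.06 -1.13] [ 0.2   0.05 -0.02] 0.28157410921075304
19.9083
```

View pics/tz.png

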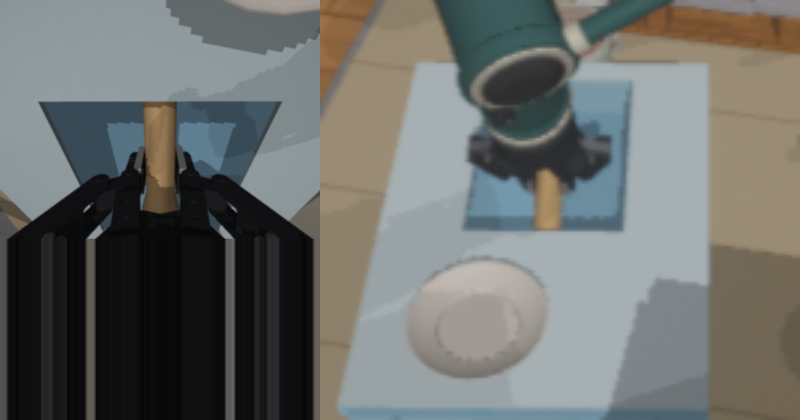

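Run:
```python
from pest import *
np.set_printoptions(suppress=True,precision=2)
hit=ctrl.move_l(*pull,vel=50,max_force=12); s=telemetry.read_state(); print(hit,s["ee_pos"]-pull[0],s["wrist_force"],s["moment"],s["grip_width"],s["time"])
snap("wrist","pulled"); snap("side","pulleds"); snap("top","pulledt")
a=cv2.imread("pics/pulled.png"); b=cv2.resize(cv2.imread("pics/pulleds.png")[150:310,150:310],None,fx=2.5,fy=2.5)
cv2.imwrite("pics/pz.png",np.hstack([cv2.resize(a,(400,300))[np.minimum(np.arange(400),299)],b]))
```

```text
False [-0.04  0.14 -0.09] [ 0.12  0.04 -1.91] [0.3  0.03 0.01] 0.28075712521922225 22.5583
```

View pics/pz.png

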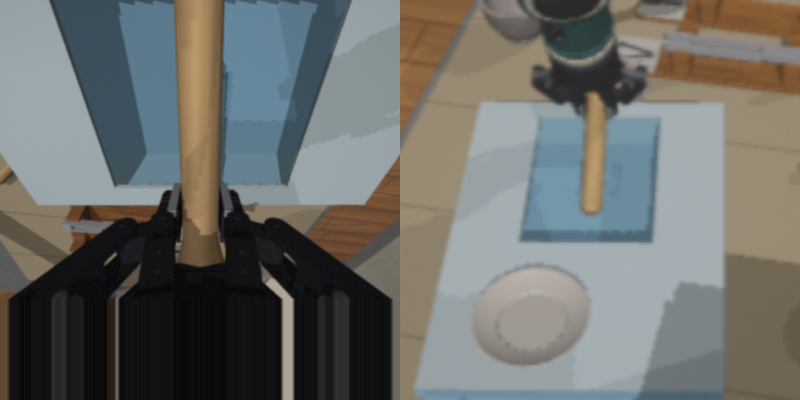

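The tail end, at (592,210) in the side view, is clear of the +y lid edge. Now I'll lift it straight up.

Run:
```python
from pest import *
np.set_printoptions(suppress=True,precision=2)
hit=ctrl.move_l(*up,vel=70); ctrl.hold(1.0); s=telemetry.read_state(); print(hit,s["ee_pos"]-up[0],s["wrist_force"],s["moment"],s["grip_width"],abs(s["joint_velocities"]).max(),s["time"])
snap("side","ends");snap("top","endt")
a=cv2.imread("pics/ends.png")[60:345,140:350]; b=cv2.imread("pics/endt.png")[60:270,110:450]
a=cv2.resize(a,None,fx=1.6,fy=1.6); b=cv2.resize(b,None,fx=1.35,fy=1.35); h=456
o=np.zeros((h,a.shape[1]+b.shape[1],3),np.uint8); o[:a.shape[0],:a.shape[1]]=a; o[:b.shape[0],a.shape[1]:]=b; cv2.imwrite("pics/ez.png",o); print(o.shape)
```

```text
False [ 0.01  0.01 -0.03] [ 0.14 -0.26 -1.53] [ 0.19  0.06 -0.02] 0.28444543039636727 0.0018323516545886373 25.7583
(456, 795, 3)
```

View pics/ez.png

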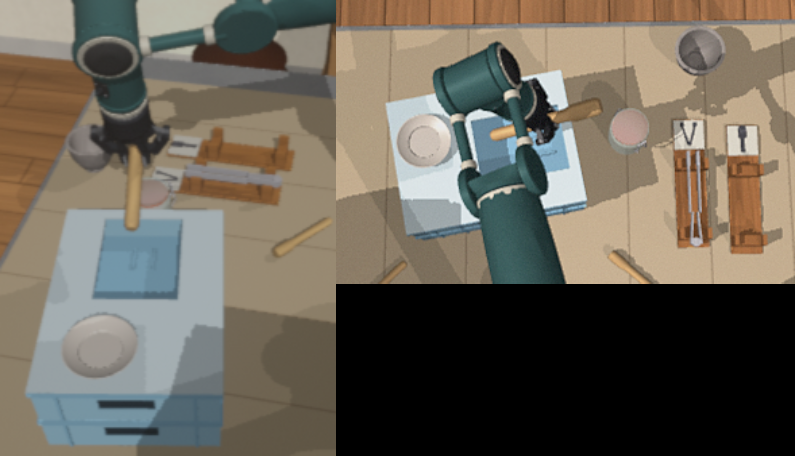

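The side view shows the pestle clear of everything, with its tail end at about (222,201). The top view shows the tongs on their rest and the jar and plate undisturbed. I'll check the tail height by casting rays from both views, then hand in.

Run:
```python
from pest import *
exp=O+C.apply([0,T0-120*np.cos(D),125]); print("expected tail",exp.round(0))
fs,Ts=load("ends");ft,Tt=load("endt")
ps=[222.5,200]; pt=[110+(493-336)/1.35,60+134/1.35]
def ray(f,T,p): d=cast(f,T,[p],0)[0]-T[:3,3]; return T[:3,3],d/np.linalg.norm(d)
(a,u),(b,v)=ray(fs,Ts,ps),ray(ft,Tt,pt)
k=np.linalg.lstsq(np.c_[u,-v],b-a,rcond=None)[0]; P,Q=a+k[0]*u,b+k[1]*v
print("tail",P.round(0),Q.round(0)); z=(P+Q)[2]/2
if z-13-184>60: workorder.hand_in(); print("handed in")
```

```text
expected tail [605. 203. 309.]
tail [604. 198. 312.] [606. 198. 313.]
the job is handed in; nothing more can be done
handed in
```

I laid the tongs on their own rest and released them. Then I tilted the pestle 19° about its tail end, drew it out of the crate head first and lifted it. The job was handed in at about 26 s with the pestle held still in the gripper.

- **Tongs:** The wrist picture after release puts their centre within about 2 mm of the measured seat. They lie along the rest across both supports, and contact came at the expected height.
- **Pestle:** Rays from the side and top cameras put its lower end about 312 mm above the work surface, against 309 mm expected. Allowing for the handle's radius, its lowest point is about 115 mm above the lid. The grip width was steady, joint speeds were near zero, and the wrist force of about 1.5 N matches the pestle's weight. The two rays met within about 2 mm; the tail came out about 5 mm from its expected sideways position.
- **Jar and plate:** Neither moved, as far as the last pictures show.
- **Forces:** The largest I read was about 5.4 N, when the jaws closed on the pestle. No check failed.

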